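Clear the parked rocket and open the primer jar

ROBOT

A 6-joint arm with a two-finger parallel gripper is mounted at the origin on the work surface. World frame = base frame: x ahead of the robot, y to its left, z up, the work surface at z = 0. Lengths are in m, angles in degrees, forces in N, time in s.
With the tool pointing down it reaches from about 0.25 to 0.725 m from the base axis. Payload 9.7 kg.
Tool frame: the origin (TCP) lies between the finger pads; the fingertips stand 19 mm ahead of it and the grasp point (between the pads) is the TCP; z points along the fingers, y is the line along which they close (so a half turn about z gives the same grasp; the last joint's range is limited). The gripper opens to 85 mm and grips with 20 to 120 N. Pads are 22 mm wide; open, the fingers measure 114 mm over their backs; the gripper's body (76 mm by 85 mm) begins 54 mm behind the grasp point. The pads swing forward as they close: fully open they stand 13 mm farther back than shut.
Start: joints at [69.041, 4.979, 10.078, 95.1, 0, 90], TCP at [0.197, 0.514, 0.25] pointing down, gripper open.
Joint ranges: [-179.16, 179.16], [-48.56, 103.87], [-65.8, 70.77], [-126.05, 130.52], [-82.76, 87.17], [-180, 180]. Speed limits (degrees/s): [127.2, 127.2, 147.25, 180, 180, 180].

INTERFACE

Orientations are given as [roll, pitch, yaw] about the fixed x, y, z axes, in that order (R = Rz(yaw) Ry(pitch) Rx(roll)).
In Python, from workcell import telemetry, camera, calibration, workorder gives the robot as it stands.
- The arm moves only by the tool play_rows, never from a script. Its argument "increments" is a list of rows, each a list of 3 entries, a list of its own where there are three numbers: the shift along the tool's x, y, z in mm, then the turn, a rotation vector about the tool's x, y, z in degrees, then the closure, from 0 (fully open) to 1 (shut). In form: [[[x, y, z], [ax, ay, az], jaw], ...]. A call has 1 to 20 rows; each row is the pose to reach, as a shift and turn from the pose commanded when the call began, along the tool's axes at that moment; what a row does not reach only later rows make up. A row lasts 1/10 s, in which the tool goes at most 50 mm and 8.59 degrees, less where a joint would pass 70% of its speed; a pose out of reach is approached as far as the arm can. A call with a gripper value outside its range is refused whole. The fingers move at their own pace and stop on an object; "grip_force" is the grip in N (left out, the last holds). Time passes only in rows, so rows that repeat a pose let the fingers close. It gives the time, the measured TCP pose, the force, the opening and the grip force at its end, in the units of the state.
- telemetry.get_obs(): the state, without advancing time (a new reading comes with each control period).
- camera(name): name is "scene" or "top" or "wrist"; returns (picture, depth): 420x560x3 uint8, red, green, blue; 420x560 float32, m along the optical axis (not along the pixel's ray), 0 where there is no reading.
- calibration(name): a dict with "vertical_fov" (degrees; the focal length in pixels is half the picture's height over the tangent of half this angle, whatever the lens; pixels are square), "cx", "cy" (the principal point, pixels), "rvec" (rotation vector, rad) and "tvec" (3), from world to camera coordinates, as OpenCV has them; the wrist camera has in their place "hand_eye" (4x4, takes a point from camera to tool coordinates, whose origin is the TCP and whose axes are the flange's). Camera axes: x right, y down, z forward; pixel columns grow to the right and rows downward; lengths in m; the calibration is good to about 2 mm. The wrist camera is an equidistant fisheye: a pixel r from the principal point sees the ray r / f radians off the axis. A picture is of the moment at which its call begins: read the wrist's pose just before it. calibration takes no time and is no camera call.
- workorder.job_done(): hands the job in; it is judged then, once.
The state is a dict: "time": time; "q": joint angles; "qd": joint speeds; "joint_efforts": joint torques, N m; "ee_pos": TCP position; "tcp_rot": TCP orientation; "wrist_force": force on the tool from outside, world axes, zero at the start; "torque": the same for the moment, N m; "opening": finger opening in m; "grasp_force": force on a finger pad.
Only numpy, scipy, OpenCV 4.12 (cv2) and the standard library are available. Lean on these libraries where they do the work, as an engineer would, in place of code of your own. Each camera call takes 0.05 s, during which the arm holds its last target. There are 200 camera calls.

TASK

Someone parked the silver rocket on the yellow cap of the grey primer jar in the paint rack: first stand the rocket upright on the black display base and let go of it. Then unscrew the yellow cap anticlockwise (seen from above) while the rack pocket braces the jar, stop turning when its lugs come free (red dot on the cap in line with the red dot on the jar), and lift it straight up. Finish still holding the cap level, a centimetre or two clear above the jar's mouth, with the jar still seated in its pocket and the other jars and the probe left alone.

Things in the scene. Friction and masses are not known exactly. Their poses are not given: they have to be found in the camera images.
- rocket: silver plastic rocket body, 110 mm tall, 60 g; origin at the centre of its underside, z up along the rocket. Round body 32 mm in diameter from 6 to 75 mm up, then a nose cone to the tip; four thin fins at the foot reach 24 mm from the axis and 26 mm up, so grip it 50 to 75 mm up. It starts upright on the middle of the cap
- base: black plastic round display base, loose, 0.5 kg, 20 mm tall, 110 mm across at the foot, flat top 96 mm across; origin at the centre of its underside, on the desk
- rack: fixed enamel-grey paint rack, 300 mm long (its y), with three square pockets 63 mm wide at y = -100, 0, +100 mm, x = 0; pocket floors 20 mm, walls 48 mm above the desk; origin on the desk under the middle pocket. Behind (98 mm to +x) a tier of small fixed pots, tops 78 mm high, and a brass knob at its +y end, neither used
- jar: grey square primer jar, loose, 0.35 kg, in one of the rack's pockets with 1.5 mm play per side, so the pocket stops it turning; 60 x 60 mm, shoulder 56 mm up, round neck 29 mm across up to 78 mm, with three lugs 41 mm across; origin at the centre of its underside, z up. A red dot on its shoulder lies towards its +x+y corner, 33 mm from the axis
- cap: yellow ribbed screw cap, 52 mm in diameter, 33 mm tall, 30 g; origin at the centre of its lower edge, z up. Screwed on, its origin is 59 mm above the jar's (3 mm above the shoulder). It turns stiffly (0.2 to 0.6 N m) and starts 0.9 to 1.28 rad clockwise from above of the free position; free when its x axis lies along the jar's x axis, within 0.2 rad
- red_jar: red square paint jar with white cap, same body as the primer jar, 86 mm tall, loose in another pocket, origin at the centre of its underside; leave alone
- blue_jar: blue square paint jar with white cap, 86 mm tall, loose in another pocket, origin at the centre of its underside; leave alone
- probe: chrome probe tool lying on the desk along its x, 140 mm long, handle 10 mm thick, origin under its middle; leave alone
- jar_mouth (a point): centre of the jar's mouth, 83.5 mm above the jar's origin: top of the white sprung seal once the cap is off (82 mm with the cap on; it pushes the cap up with 22 N). The cap must end with its lower edge above this point
- cap_dot (a point): red dot on the cap's top, 33 mm above its lower edge and 20 mm from its axis, towards the cap's +x+y. It is in line with the jar's red dot when the cap's lugs are free and the cap can be lifted straight off; before that, lifting the cap lifts the jar. A hard stop comes about 0.3 rad beyond that; pressed hard against it, the cap jams and lifts the jar too

How it is judged (in metres and radians):
On the way, in this order (a step that is already met when the one before it is completed fails the run):
1. the rocket stands upright on the display base, released (horizontal distance between rocket and base below 0.03 m and z of rocket in the frame of base below 0.023 m and angle between rocket's own z axis and vertical below 0.1 rad and contact force between rocket and base above 0.1 N and linear speed of rocket below 0.02 m/s and contact force between the fingers and rocket below 0.05 N), for 0.2 s.
2. the cap has been turned to its free position, still on the jar's neck (angle between the x axis of cap and the x axis of jar, either way round below 0.32 rad and z of cap in the frame of jar below 0.068 m and horizontal distance between cap and jar below 0.008 m), for 0.1 s.
At the end, for the whole second after the job is handed in: the fingers hold the cap still and level (0.15 rad), lower edge 3 to 31 mm above the jar's mouth, centred within 12 mm, not touching the jar; the jar is within 3 mm of its pocket floor; the rocket stands upright on the base within 30 mm of its centre (z of cap in the frame of jar between 0.087 and 0.115 m and horizontal distance between cap and jar below 0.012 m and angle between cap's own z axis and vertical below 0.15 rad and linear speed of cap below 0.02 m/s and contact force between the fingers and cap above 2 N and contact force between cap and jar below 0.05 N and z of jar in the frame of rack below 0.023 m and angle between jar's own z axis and vertical below 0.06 rad and horizontal distance between rocket and base below 0.03 m and z of rocket in the frame of base below 0.023 m and angle between rocket's own z axis and vertical below 0.1 rad); the arm keeps its last pose, push and grip.
It fails at once if the jar is lifted out of its seat by 6 mm or more (z of jar in the frame of rack above 0.026 m).
It fails at once if the rocket is tipped over (angle between rocket's own z axis and vertical above 0.7 rad).
It fails at once if another jar or the probe is displaced (distance of any of red_jar, blue_jar from where it was at the start of the episode above 0.012 m or distance of probe from where it was at the start of the episode above 0.015 m).
It also fails if it takes over 67 s, if anything falls off the work surface, if the arm or the gripper's body presses on something with over 40 N, if the wrist force passes 120 N, or if a joint passes its speed limit or range.

## Working session

There is one attempt and no reset: what is moved stays moved. The work goes in short steps, Python scripts to look and compute and a tool call to move; the robot and the scene stay as the last step left them, time stands still between calls to the robot, and variables do not carry over. Pictures are saved under pics/ and viewed, at most 10 in all, crops included, and the job is handed in when it is done.

Besides the shell and the picture viewer there is one more tool, called in YAML: its name, and indented under it one key for each argument. play_rows: Moves the arm, as the interface text tells. Its arguments: {"type":"object","properties":{"increments":{"type":"array"},"grip_force":{"type":"number"}},"required":["increments"]}

```bash
mkdir -p pics
cat > h.py <<'E'
import numpy as np, cv2
from workcell import telemetry, camera, calibration, workorder
from scipy.spatial.transform import Rotation as R
def f_of(c): return 210/np.tan(np.radians(c['vertical_fov'])/2)
def world(c,u,v,d):
    f=f_of(c); p=np.array([(u-c['cx'])/f*d,(v-c['cy'])/f*d,d*np.ones_like(d)]).T
    return (p-np.array(c['tvec']))@cv2.Rodrigues(np.array(c['rvec'],float))[0]
def atz(c,u,v,z):
    f=f_of(c); M=cv2.Rodrigues(np.array(c['rvec'],float))[0]; o=-M.T@np.array(c['tvec']).ravel()
    d=M.T@np.array([(u-c['cx'])/f,(v-c['cy'])/f,1]); return o+d*(z-o[2])/d[2]
def save(n,im): cv2.imwrite('pics/'+n,im[...,::-1])
E
python3 - <<'E'
from h import *
for n in ['scene','top']:
    im,d=camera(n); np.savez(n+'.npz',im=im,d=d); c=calibration(n); print(n,c); save(n+'.png',im)
o=telemetry.get_obs(); print(o['time'],o['ee_pos'],o['tcp_rot'],o['opening'])
print(calibration('wrist'))
E
```

```text
scene {'vertical_fov': 48.97689912913964, 'cx': 283.5045796088279, 'cy': 211.01349301403732, 'rvec': array([ 2.30489637,  1.03163015, -0.33256979]), 'tvec': array([-0.32465162, -0.25879223,  1.38757745])}
top {'vertical_fov': 43.76320287935653, 'cx': 277.78585858296657, 'cy': 207.72465056616778, 'rvec': array([ 2.15533197, -2.13128658,  0.13421141]), 'tvec': array([-0.02939081,  0.52802889,  1.19840707])}
0.1 [0.19668872 0.51343782 0.24964566] [-1.79932517e+02  1.59460720e-04  1.59039269e+02] 0.08559992211236044
{'vertical_fov': 65.70646984690485, 'cx': 274.6836864004479, 'cy': 204.94890383240394, 'hand_eye': array([[ 1.12420625e-05, -9.54120093e-01, -2.99424195e-01,
         7.59744252e-02],
       [ 1.00000000e+00,  1.49125022e-05, -9.97332725e-06,
        -3.87341176e-04],
       [ 1.39809159e-05, -2.99424194e-01,  9.54120093e-01,
        -1.23911399e-01],
       [ 0.00000000e+00,  0.00000000e+00,  0.00000000e+00,
         1.00000000e+00]])}
```

View pics/scene.png

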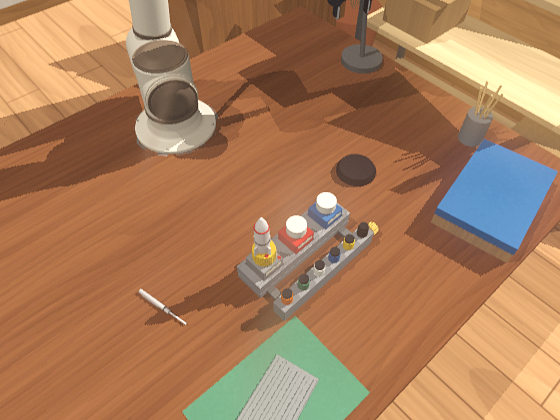

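View pics/top.png

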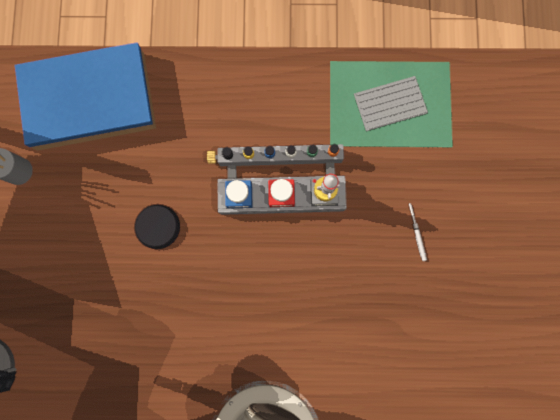

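Run:
```python
from h import *
T=np.load('top.npz'); c=calibration('top'); im,d=T['im'],T['d']
v,u=np.mgrid[0:420,0:560]; W=world(c,u.ravel().astype(float),v.ravel().astype(float),d.ravel()).reshape(420,560,3)
hsv=cv2.cvtColor(im,cv2.COLOR_RGB2HSV)
def box(u0,u1,v0,v1): return (u>=u0)&(u<=u1)&(v>=v0)&(v<=v1)
def circ(m,n):
    cs,_=cv2.findContours(m.astype(np.uint8),0,1); k=max(cs,key=cv2.contourArea); p=W[k[:,0,1],k[:,0,0]]
    print(n,cv2.minEnclosingCircle(p[:,:2].astype(np.float32)),'med',np.median(W[m],0))
b=box(125,190,195,255)
circ(b&(W[...,2]>.012),'base')
r=box(300,350,165,210)
circ(r&(W[...,2]>.125),'rocket'); circ(r&(W[...,2]>.155),'rocket hi'); print(W[r][:,2].max())
for a in (.06,.07,):
    circ(r&(W[...,2]>a)&(hsv[...,1]>150)&(abs(hsv[...,0].astype(int)-26)<6),'cap')
circ(box(220,255,175,212)&(W[...,2]>.095),'bluecap')
circ(box(262,300,175,212)&(W[...,2]>.095),'redcap')
# rack
m=box(214,350,172,215)&(W[...,2]>.04)&(W[...,2]<.056)
rr=cv2.minAreaRect(W[m][:,:2].astype(np.float32)); print('rack',rr,np.median(W[m],0))
m=box(380,440,190,270)&(W[...,2]>.004); print('probe',W[m].mean(0),m.sum())
S=np.load('scene.npz')
a=cv2.resize(im[160:220,290:360],None,fx=6,fy=6,interpolation=2); e=cv2.resize(S['im'][205:290,230:310],None,fx=5,fy=5,interpolation=2)
o=np.zeros((430,820,3),np.uint8); o[:360,:420]=a; o[:425,420:820]=e; save('c1.png',o[:, :800])
```

```text
base ((0.42800140380859375, 0.1394929587841034), 0.19377411901950836) med [0.48357582 0.26664795 0.01941708]
rocket ((0.46838054060935974, -0.09036190062761307), 0.1210930198431015) med [ 0.55730287 -0.13050118  0.19446897]
rocket hi ((0.46838054060935974, -0.09036190062761307), 0.1210930198431015) med [ 0.55827236 -0.13079346  0.20066535]
1.259398683600345
cap ((0.4719396233558655, -0.08064450323581696), 0.12082464247941971) med [ 0.55091089 -0.11904813  0.11139806]
cap ((0.4719396233558655, -0.08064450323581696), 0.12082464247941971) med [ 0.55091089 -0.11904813  0.11139806]
bluecap ((0.5571686625480652, 0.06833887100219727), 0.024396348744630814) med [0.55576605 0.0689873  0.10578147]
redcap ((0.5609264373779297, -0.031124642118811607), 0.024468326941132545) med [ 0.55909017 -0.03116701  0.10581329]
rack ((0.5608290433883667, -0.031290337443351746), (0.0804431214928627, 0.29875415563583374), 2.0112087726593018) [ 0.55337642 -0.02412585  0.04762887]
probe [ 0.47324211 -0.33956336  0.05406274] 397
```

View pics/c1.png

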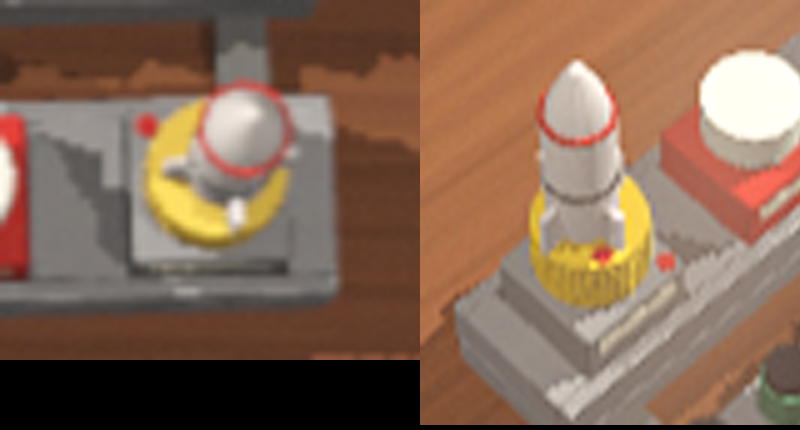

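Run:
```python
from h import *
t=calibration('top'); s=calibration('scene')
print('jardot top',atz(t,314.5,181,.076),'scene',atz(s,279.2,257.4,.076)); print('capdot',atz(s,266.4,256,.112))
T=np.load('top.npz'); im,d=T['im'],T['d']
v,u=np.mgrid[0:420,0:560]; W=world(t,u.ravel().astype(float),v.ravel().astype(float),d.ravel()).reshape(420,560,3)
z=W[...,2]; B=(d>0)
def c(m,n):
    p=W[m][:,:2].astype(np.float32); print(n,cv2.minEnclosingCircle(p),p.mean(0),m.sum())
reg=lambda a,b,e,f:(u>=a)&(u<=b)&(v>=e)&(v<=f)&B
c(reg(125,190,195,255)&(z>.012)&(z<.03),'base'); 
r=reg(305,350,165,210)
for lo,hi in ((.14,.185),(.185,.19),(.19,.3)): c(r&(z>lo)&(z<hi),(lo,hi))
print(np.sort(z[r])[-5:])
c(r&(z>.105)&(z<.117),'captop')
o=atz(t,*((290+245/6),160+127/6),.186);print('ring centre',o)
```

```text
jardot top [ 0.58573709 -0.10771606  0.076     ] scene [ 0.58830983 -0.10659075  0.076     ]
capdot [ 0.5839258  -0.13936256  0.112     ]
base ((0.48449116945266724, 0.26843392848968506), 0.05412920191884041) [0.48428038 0.26756495] 1479
(0.14, 0.185) ((0.5630232691764832, -0.13308167457580566), 0.016005506739020348) [ 0.5526978  -0.12800215] 58
(0.185, 0.19) ((0.5529965758323669, -0.12230543792247772), 0.001499411417171359) [ 0.5529966  -0.12230544] 2
(0.19, 0.3) ((0.563809871673584, -0.1334325522184372), 0.016400974243879318) [ 0.56150776 -0.13245103] 190
[0.22204334 0.22217118 0.22218609 0.22295183 0.22310603]
captop ((0.5648689270019531, -0.13101381063461304), 0.026673946529626846) [ 0.558292   -0.12440873] 180
ring centre [ 0.56453388 -0.13554503  0.186     ]
```

play_rows:
  increments:
    - [[-29,-24,-10],[0,0,4],0]
    - [[-64,-52,-20],[0,0,9],0]
    - [[-102,-84,-30],[0,0,14],0]
    - [[-140,-115,-40],[0,0,19],0]
    - [[-178,-146,-50],[0,0,24],0]
    - [[-216,-177,-50],[0,0,29],0]
    - [[-254,-208,-50],[0,0,34],0]
    - [[-292,-239,-50],[0,0,39],0]
    - [[-330,-270,-50],[0,0,44],0]
    - [[-368,-301,-50],[0,0,49],0]
    - [[-406,-332,-50],[0,0,54],0]
    - [[-444,-364,-50],[0,0,59],0]
    - [[-482,-395,-50],[0,0,64],0]
    - [[-515,-422,-50],[0,0,69],0]
    - [[-545,-447,-50],[0,0,69],0]
    - [[-565,-463,-50],[0,0,69],0]
    - [[-574,-470,-50],[0,0,69],0]
    - [[-574,-470,-50],[0,0,69],0]
    - [[-574,-470,-50],[0,0,69],0]
  grip_force: 30

```text
time: 2.0
ee_pos: [0.5643, -0.1298, 0.3003]
tcp_rot: [-180.0, -0.0, 90.1]
wrist_force: [0.0, 0.1, -0.2]
opening: 0.085
grasp_force: 0.0
```

Run:
```python
from h import *
o=telemetry.get_obs(); print(o['time'],o['ee_pos'],o['tcp_rot'],o['q'])
im,d=camera('wrist'); save('w1.png',im)
```

```text
2.0 [ 0.5643146  -0.12984147  0.30026355] [-1.79974829e+02 -2.17887135e-02  9.00593790e+01] [-1.29646459e+01  1.06703037e+01  2.20468883e+01  1.01406019e+02
  1.55555915e-02  7.69759664e+01]
```

View pics/w1.png

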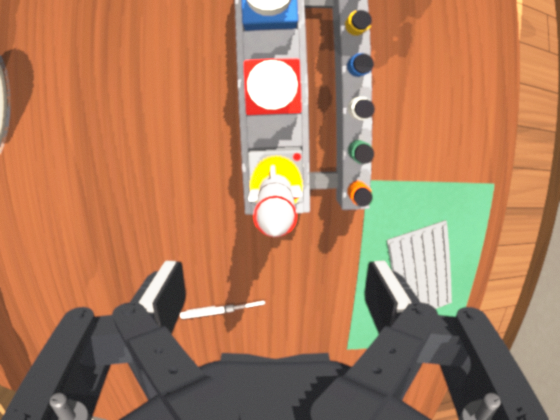

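```bash
cat >> h.py <<'E'
def wr(o,u,v,z):
    c=calibration('wrist'); f=f_of(c); x,y=u-c['cx'],v-c['cy']; r=np.hypot(x,y); t=r/f
    d=np.array([np.sin(t)*x/r,np.sin(t)*y/r,np.cos(t)]); H=c['hand_eye']
    Rt=R.from_euler('xyz',o['tcp_rot'],degrees=True).as_matrix()
    p=Rt@H[:3,3]+o['ee_pos']; d=Rt@H[:3,:3]@d; return (p+d*(z-p[2])/d[2]).round(4)
E
python3 - <<'E'
from h import *
o=telemetry.get_obs()
print('ring',wr(o,275,215,.187),'jardot',wr(o,297,157,.076),'redcap',wr(o,272,84,.106),'tip',wr(o,276,216,.222))
E
```

```text
ring [ 0.5649 -0.1362  0.187 ] jardot [ 0.5887 -0.1085  0.076 ] redcap [ 0.5619 -0.0319  0.106 ] tip [ 0.5655 -0.1247  0.222 ]
```

play_rows:
  increments:
    - [[-1,0.5,25],[0,0,0],0]
    - [[-1.5,0.5,55],[0,0,0],0]
    - [[-2,0.5,80],[0,0,0],0]
    - [[-2,0.5,100],[0,0,0],0]
    - [[-2,0.5,115],[0,0,0],0]
    - [[-2,0.5,122],[0,0,0],0]
    - [[-2,0.5,124],[0,0,0],0.2]
    - [[-2,0.5,124],[0,0,0],0.4]
    - [[-2,0.5,124],[0,0,0],0.45]
    - [[-2,0.5,124],[0,0,0],0.5]
    - [[-2,0.5,124],[0,0,0],0.53]
    - [[-2,0.5,124],[0,0,0],0.56]
    - [[-2,0.5,124],[0,0,0],0.6]
    - [[-2,0.5,124],[0,0,0],0.63]
    - [[-2,0.5,124],[0,0,0],0.66]
    - [[-2,0.5,124],[0,0,0],0.7]
    - [[-2,0.5,124],[0,0,0],0.75]
    - [[-2,0.5,124],[0,0,0],0.8]
    - [[-2,0.5,124],[0,0,0],0.8]
  grip_force: 30

```text
time: 3.95
ee_pos: [0.5651, -0.1326, 0.1764]
tcp_rot: [180.0, 0.0, 90.0]
wrist_force: [-1.0, 0.0, 0.9]
opening: 0.0307
grasp_force: 29.9
```

play_rows:
  increments:
    - [[0,0,-10],[0,0,0],0.8]
    - [[0,0,-30],[0,0,0],0.8]
    - [[0,0,-55],[0,0,0],0.8]
    - [[10,-2,-70],[0,0,0],0.8]
    - [[30,-6,-70],[0,0,0],0.8]
    - [[60,-12,-70],[0,0,0],0.8]
    - [[95,-19,-70],[0,0,0],0.8]
    - [[130,-26,-70],[0,0,0],0.8]
    - [[165,-33,-70],[0,0,0],0.8]
    - [[200,-40,-70],[0,0,0],0.8]
    - [[235,-47,-70],[0,0,0],0.8]
    - [[270,-54,-70],[0,0,0],0.8]
    - [[305,-61,-70],[0,0,0],0.8]
    - [[340,-68,-70],[0,0,0],0.8]
    - [[370,-75,-70],[0,0,0],0.8]
    - [[390,-79,-70],[0,0,0],0.8]
    - [[400,-81,-70],[0,0,0],0.8]
    - [[400,-81,-70],[0,0,0],0.8]

```text
time: 5.75
ee_pos: [0.4833, 0.2684, 0.2463]
tcp_rot: [-180.0, 0.0, 90.1]
wrist_force: [0.9, -0.1, -0.2]
opening: 0.0308
grasp_force: 29.8
```

Run:
```python
from h import *
o=telemetry.get_obs(); print(o['time'],o['ee_pos'],o['tcp_rot'],o['wrist_force'],o['opening'])
im,d=camera('scene'); im2,d=camera('top'); w,_=camera('wrist')
a=cv2.resize(im[80:240,270:430],(420,420)); b=cv2.resize(w[:, 70:490],(378,378)); x=np.zeros((420,798,3),np.uint8); x[:,:420]=a; x[:378,420:]=b; save('c2.png',x)
```

```text
5.75 [0.48334145 0.26835955 0.24629616] [-1.79989073e+02  3.51703160e-03  9.01446730e+01] [ 0.89649172 -0.10771385 -0.17759952] 0.03075041590165693
```

View pics/c2.png

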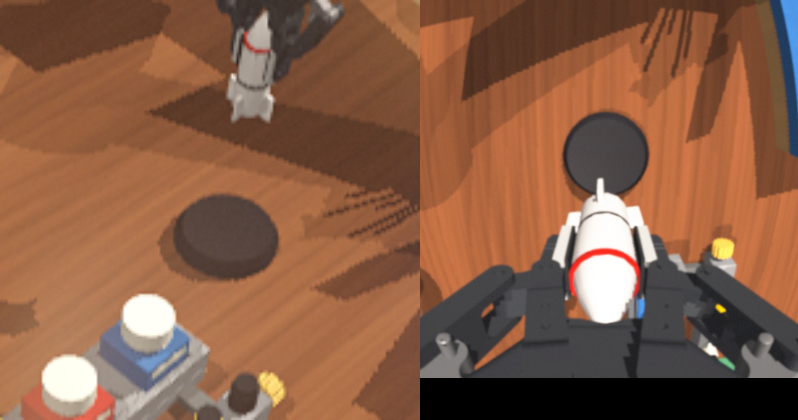

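play_rows:
  increments:
    - [[0,1,20],[0,0,0],0.8]
    - [[0,1,50],[0,0,0],0.8]
    - [[0,1,85],[0,0,0],0.8]
    - [[0,1,115],[0,0,0],0.8]
    - [[0,1,140],[0,0,0],0.8]
    - [[0,1,152],[0,0,0],0.8]
    - [[0,1,157],[0,0,0],0.8]
    - [[0,1,158.5],[0,0,0],0.8]
    - [[0,1,160],[0,0,0],0.8]
    - [[0,1,161],[0,0,0],0.8]
    - [[0,1,161.5],[0,0,0],0.8]
    - [[0,1,161.5],[0,0,0],0.8]

```text
time: 7.1
ee_pos: [0.485, 0.2675, 0.0852]
tcp_rot: [180.0, -0.0, 90.0]
wrist_force: [0.1, 0.2, -0.3]
opening: 0.0308
grasp_force: 29.8
```

play_rows:
  increments:
    - [[0,0,0.5],[0,0,0],0.8]
    - [[0,0,1],[0,0,0],0.8]
    - [[0,0,1.5],[0,0,0],0.8]
    - [[0,0,1.5],[0,0,0],0.8]

```text
time: 7.5
ee_pos: [0.4849, 0.2674, 0.0838]
tcp_rot: [180.0, -0.0, 90.0]
wrist_force: [-2.0, -0.6, 4.3]
opening: 0.0313
grasp_force: 30.3
```

play_rows:
  increments:
    - [[0,0,0],[0,0,0],0.6]
    - [[0,0,0],[0,0,0],0.55]
    - [[0,0,0],[0,0,0],0.5]
    - [[0,0,0],[0,0,0],0.3]
    - [[0,0,0],[0,0,0],0.1]
    - [[0,0,0],[0,0,0],0]
    - [[0,0,0],[0,0,0],0]
    - [[0,0,0],[0,0,0],0]
    - [[0,0,-10],[0,0,0],0]
    - [[0,0,-30],[0,0,0],0]
    - [[0,0,-60],[0,0,0],0]
    - [[0,0,-100],[0,0,0],0]
    - [[0,0,-140],[0,0,0],0]
    - [[0,0,-160],[0,0,0],0]
    - [[0,0,-160],[0,0,0],0]

```text
time: 9.0
ee_pos: [0.4857, 0.2678, 0.2477]
tcp_rot: [179.7, -0.2, 90.0]
wrist_force: [-0.2, -0.1, 0.0]
opening: 0.0852
grasp_force: 0.0
```

Run:
```python
from h import *
o=telemetry.get_obs(); print(o['time'],o['ee_pos'],o['tcp_rot'])
im,d=camera('scene')
save('c3.png',cv2.resize(im[100:300,220:420],(600,600)))
```

```text
9.0 [0.48572178 0.26783064 0.24769206] [ 1.79693582e+02 -1.69620695e-01  9.00427723e+01]
```

View pics/c3.png

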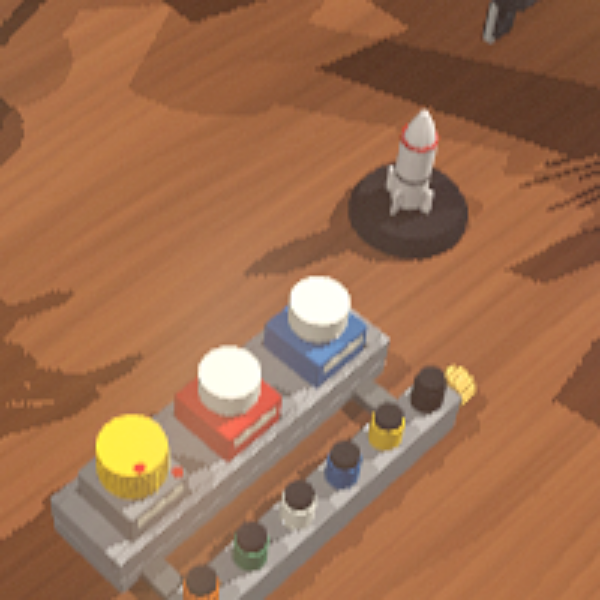

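play_rows:
  increments:
    - [[-10,2,0],[0,0,3],0]
    - [[-30,6,0],[0,0,6],0]
    - [[-60,12,0],[0,0,10],0]
    - [[-95,19,0],[0,0,14],0]
    - [[-130,26,0],[0,0,18],0]
    - [[-165,33,0],[0,0,22],0]
    - [[-200,40,0],[0,0,27],0]
    - [[-235,47,0],[0,0,32],0]
    - [[-270,54,0],[0,0,37],0]
    - [[-305,61,0],[0,0,42],0]
    - [[-340,68,0],[0,0,46],0]
    - [[-370,74,0],[0,0,50],0]
    - [[-388,78,0],[0,0,50],0]
    - [[-398,80,0],[0,0,50],0]
    - [[-398,80,0],[0,0,50],0]
    - [[-398,80,0],[0,0,50],0]

```text
time: 10.65
ee_pos: [0.565, -0.1298, 0.2431]
tcp_rot: [-180.0, 0.0, 40.1]
wrist_force: [-0.6, 0.8, 0.1]
opening: 0.0853
grasp_force: 0.0
```

Run:
```python
from h import *
o=telemetry.get_obs(); print(o['time'],o['ee_pos'],o['tcp_rot'],o['q'])
im,d=camera('wrist'); im=im.copy()
hsv=cv2.cvtColor(im,cv2.COLOR_RGB2HSV)
save('w2.png',cv2.resize(im[60:360,100:500],(800,600)))
```

```text
10.65 [ 0.56504597 -0.12976038  0.24311012] [-1.79966355e+02  3.25266107e-03  4.01224427e+01] [-1.29415669e+01  9.02038190e+00  1.37223072e+01  9.47307722e+01
  1.76178668e-02  1.26935987e+02]
```

View pics/w2.png

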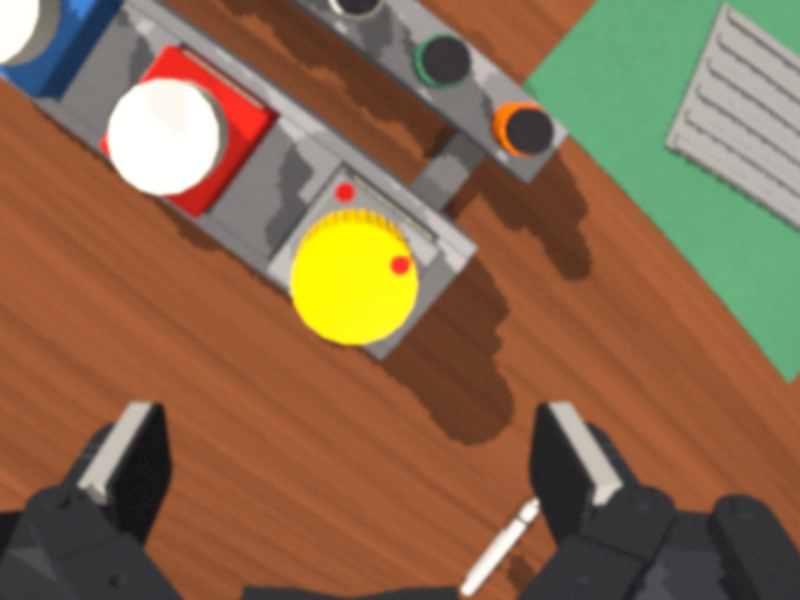

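Run:
```python
from h import *
o=telemetry.get_obs(); g=lambda x,y,z: wr(o,100+x/2,60+y/2,z)
c=g(354,281,.112); k=g(400,265,.112); j=g(345,191,.076); print(c,k,j)
a=lambda p,q: np.degrees(np.arctan2(p[1]-q[1],p[0]-q[0]))
print(a(k,c),a(j,c),np.hypot(*(k-c)[:2]),np.hypot(*(j-c)[:2]))
```

```text
[ 0.5669 -0.1314  0.112 ] [ 0.5841 -0.1413  0.112 ] [ 0.5885 -0.108   0.076 ]
-29.923930025081273 47.29061004263844 0.019845654436173178 0.031845250823317475
```

play_rows:
  increments:
    - [[0,1,20],[0,0,0],0]
    - [[0,1.5,50],[0,0,0],0]
    - [[0,1.5,80],[0,0,0],0]
    - [[0,1.5,105],[0,0,0],0]
    - [[0,1.5,125],[0,0,0],0]
    - [[0,1.5,136],[0,0,0],0]
    - [[0,1.5,142],[0,0,0],0]
    - [[0,1.5,143],[0,0,0],0]
    - [[0,1.5,143],[0,0,0],0.2]
    - [[0,1.5,143],[0,0,0],0.3]
    - [[0,1.5,143],[0,0,0],0.35]
    - [[0,1.5,143],[0,0,0],0.4]
    - [[0,1.5,143],[0,0,0],0.5]
    - [[0,1.5,143],[0,0,0],0.6]
    - [[0,1.5,143],[0,0,0],0.6]
    - [[0,1.5,143],[0,0,0],0.6]
  grip_force: 80

```text
time: 12.3
ee_pos: [0.5662, -0.1315, 0.1013]
tcp_rot: [180.0, -0.0, 40.1]
wrist_force: [-2.7, 2.4, 6.2]
opening: 0.0497
grasp_force: 81.6
```

play_rows:
  increments:
    - [[0,0,0],[0,0,-2],0.6]
    - [[0,0,0],[0,0,-5],0.6]
    - [[0,0,0],[0,0,-9],0.6]
    - [[0,0,0],[0,0,-13],0.6]
    - [[0,0,0],[0,0,-17],0.6]
    - [[0,0,0],[0,0,-21],0.6]
    - [[0,0,0],[0,0,-25],0.6]
    - [[0,0,0],[0,0,-29],0.6]
    - [[0,0,0],[0,0,-33],0.6]
    - [[0,0,0],[0,0,-35],0.6]
    - [[0,0,0],[0,0,-35],0.6]

```text
time: 13.4
ee_pos: [0.5665, -0.1317, 0.1012]
tcp_rot: [179.9, -0.0, 75.1]
wrist_force: [-1.1, 1.3, 5.0]
opening: 0.0494
grasp_force: 81.9
```

Run:
```python
from h import *
o=telemetry.get_obs(); print(o['tcp_rot'],o['torque'],o['wrist_force'])
```

```text
[ 1.79915788e+02 -2.00039354e-02  7.50707535e+01] [ 0.28693982 -0.05667396  0.09201663] [-1.12981702  1.30705429  5.0455912 ]
```

Continue to about 66°, then look.

play_rows:
  increments:
    - [[0,0,0],[0,0,-2],0.6]
    - [[0,0,0],[0,0,-5],0.6]
    - [[0,0,0],[0,0,-9],0.6]
    - [[0,0,0],[0,0,-13],0.6]
    - [[0,0,0],[0,0,-17],0.6]
    - [[0,0,0],[0,0,-21],0.6]
    - [[0,0,0],[0,0,-25],0.6]
    - [[0,0,0],[0,0,-29],0.6]
    - [[0,0,0],[0,0,-31],0.6]
    - [[0,0,0],[0,0,-31],0.6]
    - [[0,0,0],[0,0,-31],0.6]

```text
time: 14.5
ee_pos: [0.5668, -0.1318, 0.1021]
tcp_rot: [179.9, 0.1, 106.0]
wrist_force: [-2.1, 2.0, 12.5]
opening: 0.0495
grasp_force: 82.6
```

Run:
```python
from h import *
o=telemetry.get_obs(); print(o['tcp_rot'],o['torque'],o['wrist_force'])
w,_=camera('wrist'); s,_=camera('scene')
x=np.zeros((400,800,3),np.uint8); x[:,:400]=cv2.resize(w[20:420,80:480],(400,400)); x[:,400:]=cv2.resize(s[215:295,230:310],(400,400),interpolation=2); save('c4.png',x)
```

```text
[1.79856096e+02 6.56478468e-02 1.05979577e+02] [0.29780409 0.38315349 0.12109894] [-2.0573903   1.97047032 12.47052906]
```

View pics/c4.png

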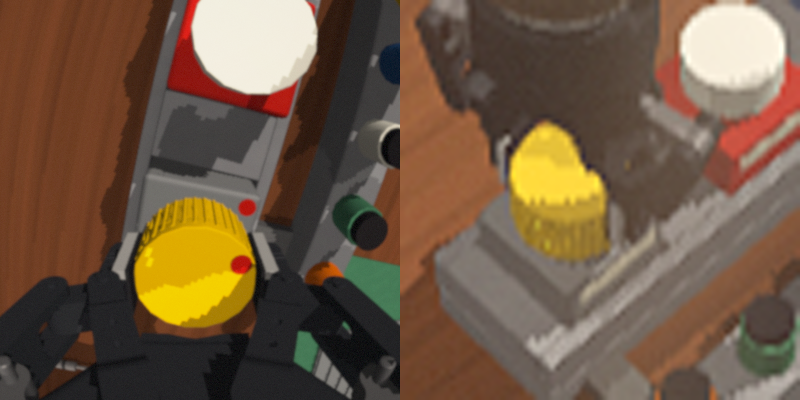

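Run:
```python
from h import *
o=telemetry.get_obs(); k=wr(o,320,284,.113); j=wr(o,327,227,.076); print(k,j)
for c in ([.5665,-.1315],[.5655,-.1313]):
  a=lambda p: np.degrees(np.arctan2(p[1]-c[1],p[0]-c[0])); print(a(k),a(j),np.hypot(*(k[:2]-c)),np.hypot(*(j[:2]-c)))
```

```text
[ 0.5829 -0.1202  0.113 ] [ 0.5875 -0.108   0.076 ]
34.567789353407456 48.215483991748194 0.019916073910286613 0.03151586901863886
32.53506715793505 46.64379859180698 0.020639040675380214 0.03204512443414756
```

play_rows:
  increments:
    - [[0,0,0],[0,0,-2],0.6]
    - [[0,0,0],[0,0,-4],0.6]
    - [[0,0,0],[0,0,-6],0.6]
    - [[0,0,0],[0,0,-8],0.6]
    - [[0,0,0],[0,0,-9],0.6]
    - [[0,0,0],[0,0,-9],0.6]
    - [[0,0,0],[0,0,-9],0.6]
    - [[0,0,0],[0,0,-9],0.6]

```text
time: 15.4
ee_pos: [0.5667, -0.1318, 0.1021]
tcp_rot: [179.9, 0.1, 115.0]
wrist_force: [-2.0, 1.6, 11.8]
opening: 0.0495
grasp_force: 82.6
```

Run:
```python
from h import *
o=telemetry.get_obs(); print(o['tcp_rot'],o['torque'],o['wrist_force'])
w,_=camera('wrist')
h=cv2.cvtColor(w,cv2.COLOR_RGB2HSV); m=(((h[...,0]<5)|(h[...,0]>175))&(h[...,1]>180)).astype(np.uint8); m[:205]=0;m[:,:270]=0;m[:,370:]=0
n,_,st,ce=cv2.connectedComponentsWithStats(m)
for i in range(1,n):
  if st[i,4]>30: print(st[i],ce[i], [np.round(np.degrees(np.arctan2(*(wr(o,*ce[i],z)[:2]-[.5662,-.1315])[::-1])),1) for z in (.113,.076)])
```

```text
[1.79874681e+02 8.10869876e-02 1.14969276e+02] [ 0.34135543  0.40123212 -0.01275126] [-1.96361701  1.58626492 11.84911677]
[324 228  16  15 188] [331.28191489 235.10638298] [np.float64(76.7), np.float64(47.7)]
[312 277  19  16 236] [320.90254237 284.40677966] [np.float64(42.4), np.float64(-8.3)]
```

play_rows:
  increments:
    - [[0,0,0],[0,0,-2],0.6]
    - [[0,0,0],[0,0,-3],0.6]
    - [[0,0,0],[0,0,-3],0.6]
    - [[0,0,-1],[0,0,-3],0.6]
    - [[0,0,-2],[0,0,-3],0.6]
    - [[0,0,-3],[0,0,-3],0.6]
    - [[0,0,-4],[0,0,-3],0.6]
    - [[0,0,-4],[0,0,-3],0.6]

```text
time: 16.25
ee_pos: [0.566, -0.1318, 0.1041]
tcp_rot: [-180.0, -0.0, 118.0]
wrist_force: [0.1, -0.1, -0.7]
opening: 0.0497
grasp_force: 82.6
```

play_rows:
  increments:
    - [[0,0,-2],[0,0,0],0.6]
    - [[0,0,-5],[0,0,0],0.6]
    - [[0,0,-9],[0,0,0],0.6]
    - [[0,0,-13],[0,0,0],0.6]
    - [[0,0,-18],[0,0,0],0.6]
    - [[0,0,-23],[0,0,0],0.6]
    - [[0,0,-28],[0,0,0],0.6]
    - [[0,0,-33],[0,0,0],0.6]
    - [[0,0,-36],[0,0,0],0.6]
    - [[0,0,-37],[0,0,0],0.6]
    - [[0,0,-37],[0,0,0],0.6]
    - [[0,0,-37],[0,0,0],0.6]
    - [[0,0,-37],[0,0,0],0.6]
    - [[0,0,-37],[0,0,0],0.6]

```text
time: 17.65
ee_pos: [0.566, -0.1318, 0.1411]
tcp_rot: [-180.0, -0.0, 118.0]
wrist_force: [0.1, -0.1, -0.2]
opening: 0.0501
grasp_force: 82.6
```

Run:
```python
from h import *
o=telemetry.get_obs(); print(o['ee_pos'],o['wrist_force'])
w,_=camera('wrist'); s,_=camera('scene')
x=np.zeros((400,800,3),np.uint8); x[:,:400]=w[20:420,80:480]; x[:,400:]=cv2.resize(s[140:300,230:390],(400,400),interpolation=2); save('c5.png',x)
```

```text
[ 0.56601212 -0.13175508  0.14109394] [ 0.10682505 -0.1068885  -0.17453394]
```

View pics/c5.png

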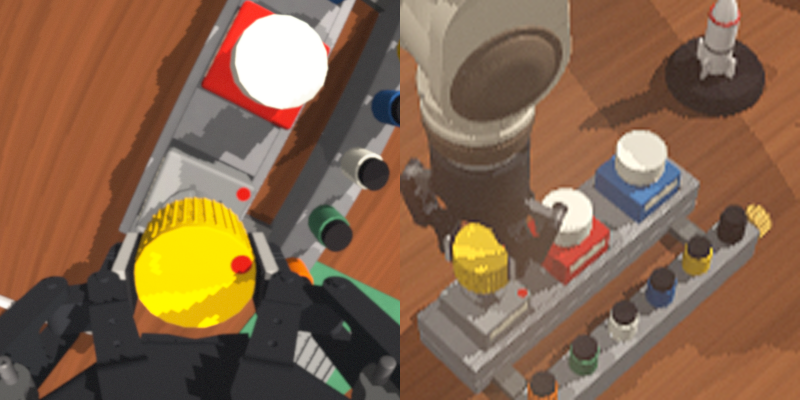

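```bash
python3 -c "
from workcell import workorder; print(workorder.job_done())"
```

```text
the job is handed in; nothing more can be done
None
```

The job is handed in, and the judge gave no verdict. The rocket stands released on the black base, and the yellow cap is unscrewed and held level about 16 mm above the jar's mouth by my estimate. The last images show the jar still seated and the neighbouring jars in place, and I never moved near the probe.

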